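# Check the rice-ball former's stop button and log the check

### The job

Before service, check the stop button of the rice-ball former: push its mushroom head down until it stays down with your hand off it, without leaning on it hard, then turn the head clockwise so that it is released, comes fully back up, and let go of it. Then log the check on the tally counter: swing its lever all the way to its stop and let it spring back home. Leave the tray, mould, jar and bowl where they stand.

Things in the scene. Friction and masses are not known exactly. Their poses are not given: they have to be found in the camera images.
- former: Rice-ball former: low steel box fixed to the ledge, 180 mm along its x, 280 mm along its y, flat top 90 mm above the ledge; origin at the centre of its underside, z up. Towards +y on its top stands the stop button; towards -y is a flat triangular frame, under 15 mm high, about 130 mm from the button.
- stop_spot (a point): Where the stop button's vertical axis meets the former's flat top. The button: grey collar 44 mm across, thin neck, round black mushroom head 60 mm across, 24 mm thick, straight-sided, flat-topped. The collar is set higher or lower each time: the raised head's top is 56 to 74 mm above this point, and is not reported (feel or look); the collar's top is 40 mm below the head's.
- stop (a joint): How far the mushroom head is pushed down into its collar, m: 0 fully up, 0.014 end of travel. Its spring pushes up with 4 N at the top, 9 N at the bottom; riding over the catch adds up to 5 N. Pushed 12 mm or more it has clicked under the catch and, let go, stays down at about 0.0105.
- twist (a joint): Turn of the mushroom head, rad: 0 at rest, growing clockwise seen from above, stop at 1.3; a weak spring (0.15 N m at most) turns it back. Grip it across its 60 mm sides, at any yaw. Beyond about 0.75 the catch is withdrawn and the head's spring lifts it about 11 mm: rise with it, or let it go while it is turned to 1.0 or so; let go short of 0.75 it stays caught.
- mount (a joint): Sinking of the whole button (collar and head) in its rubber mount, m: 0 unloaded, 1 mm for each 6 N pushed down on it, stop at 0.012. More than 0.007 (about 42 N) is leaning too hard on it and fails the job.
- counter: Tally counter: grey box fixed to the ledge, 100 mm along its x, 130 mm along its y, 55 mm high; origin at the centre of its underside, z up. A flat steel lever swings over its top.
- lever_pivot (a point): On the lever's vertical axis of turning, 62 mm above the ledge, 12 mm towards +x of the middle of the counter; axes as the counter's.
- lever_post (a point): Centre of the top end of the upright black post at the lever's free end: 14 mm across, top 108 mm above the ledge, standing 43 mm clear above the lever; 70 mm from the lever's axis. At rest the post lies, seen from the pivot, 2.54 rad anticlockwise from the counter's x axis (towards its -x and +y); it swings across the -x side to 3.74 rad (-x and -y).
- advance (a joint): Turn of the lever, rad: 0 at rest, growing anticlockwise seen from above, stop at 1.2. A spring brings it back to 0; pushing at the post takes 1 N at the start and 3 N at the stop.
- tray: Bystander: shallow red lacquered tray, 130 x 220 x 22 mm; origin at the centre of its underside.
- mould: Bystander: open triangular onigiri mould of green plastic, 100 mm sides, 35 mm high; origin at the centre of its underside.
- jar: Bystander: glass jar with a flip-top metal lid, 70 mm across, 90 mm high; origin at the centre of its underside.
- bowl: Bystander: ceramic bowl, 124 mm across the rim, 60 mm high; origin at the centre of its underside.

How it is judged (in metres and radians):
On the way, in this order (a step that is already met when the one before it is completed fails the run):
1. the mushroom head stays down (more than 8 mm) with the fingers touching nothing (value of joint stop above 0.008 m and contact force between the fingers and anything else below 0.3 N), for 0.2 s.
2. the head is released: up to within 2.5 mm and turned back to within 0.2 rad, with the fingers touching nothing (value of joint stop below 0.0025 m and value of joint twist below 0.2 rad and contact force between the fingers and anything else below 0.3 N), for 0.2 s.
3. the counter's lever reaches its stop (beyond 1.1 of 1.2 rad) (value of joint advance above 1.1 rad).
At the end, for the whole second after the job is handed in: The lever is back home (within 0.1 rad) and at rest, and the mushroom head is up (within 2.5 mm) and turned back (within 0.2 rad) (value of joint advance below 0.1 rad and value of joint stop below 0.0025 m and value of joint twist below 0.2 rad and velocity of joint advance below 0.05 rad/s); the robot touches nothing.
It fails at once if the button is leaned on so hard that its rubber mount sinks more than 7 mm (about 42 N) (value of joint mount above 0.007 m).
It fails at once if the tray is pushed more than 30 mm from where it stood (distance of tray from where it was at the start of the episode above 0.03 m).
It fails at once if the mould is pushed more than 30 mm from where it stood (distance of mould from where it was at the start of the episode above 0.03 m).
It fails at once if the jar is pushed more than 30 mm from where it stood (distance of jar from where it was at the start of the episode above 0.03 m).
It fails at once if the bowl is pushed more than 30 mm from where it stood (distance of bowl from where it was at the start of the episode above 0.03 m).
It also fails if it takes over 67 s, if anything falls off the work surface, if the arm or the gripper's body presses on something with over 40 N, if the wrist force passes 120 N, or if a joint passes its speed limit or range.

### The arm

A 6-joint arm with a two-finger parallel gripper is mounted at the origin on the work surface. World frame = base frame: x ahead of the robot, y to its left, z up, the work surface at z = 0. Lengths are in mm, angles in rad, forces in N, time in s.
With the tool pointing down it reaches from about 350 to 875 mm from the base axis. Payload 4.2 kg.
Tool frame: the origin (TCP) lies between the finger pads; the fingertips stand 25 mm ahead of it and the grasp point (between the pads) lies 6 mm ahead of it; z points along the fingers, y is the line along which they close (so a half turn about z gives the same grasp; the last joint's range is limited). The gripper opens to 85 mm and grips with 20 to 120 N. Pads are 22 mm wide; open, the fingers measure 114 mm over their backs; the gripper's body (76 mm by 85 mm) begins 54 mm behind the grasp point. The pads swing forward as they close: fully open they stand 13 mm farther back than shut.
Start: joints at [1.509, 0.385, 0.008, 0, -1.194, -0.259], TCP at [197.046, 593.104, 256.312] pointing down, gripper open.
Joint ranges: [-3.14, 3.14], [-1.21, 2.06], [-1.07, 1.41], [-3.16, 2.05], [-2.99, -0.16], [-3.1, 3.1]. Speed limits (rad/s): [2.79, 2.79, 3.14, 3.14, 3.14, 3.14].

### API

Orientations are given as a unit quaternion [x, y, z, w].
In Python, from bench import read_state, imaging, workorder, nets gives the robot as it stands.
- The arm moves only by the tool apply_moves, never from a script. Its argument "rows" is a list of rows, each an object with "hand": the opening, from -1 (shut) to 1 (fully open); "delta_pos": the shift along the tool's x, y, z in mm, a list of three; "yaw": the turn about the tool's z in rad. A call has 1 to 12 rows; each row is the pose to reach, as a shift and turn from the pose commanded when the call began, along the tool's axes at that moment; what a row does not reach only later rows make up. A row lasts 1/12 s, in which the tool goes at most 41.7 mm and 7.16 degrees, less where a joint would pass 70% of its speed; a pose out of reach is approached as far as the arm can. A call with a gripper value outside its range is refused whole. The fingers move at their own pace and stop on an object; the grip force is fixed at half the most. Time passes only in rows, so rows that repeat a pose let the fingers close. It gives the time, the measured TCP pose, the force, the opening and the grip force at its end, in the units of the state.
- read_state(): the state, without advancing time (a new reading comes with each control period).
- imaging.get_image(name): name is "side" or "top" or "wrist"; returns a dict with "pixels" (480x640x3 uint8, red, green, blue), "fx", "fy", "cx", "cy" (pixels), "xyz" and "rotation" of the camera in the world. Camera axes: x right, y down, z forward; pixel columns grow to the right and rows downward; lengths in mm; the calibration is good to about 2 mm. A picture is of the moment at which its call begins. There is no depth.
- workorder.job_done(): hands the job in; it is judged then, once.
Trained networks look in the newest picture that a camera, given by its name, has taken for a name from the list of things; names that differ only in an ending like _2 or _b are one class to them, and where a whole thing is asked for, a point or a joint stands for the part that bears it (a point fixed in the world has none). Each returns a list of dicts, best first, with "score" (0 to 1); they miss things now and then, are a little off and sometimes report something else, mostly with a low value. They report only what shows in the picture. A call takes as long as a camera call.
- nets.find_in(camera, query): "location" ([row, column] in pixels, amid what is visible of it).
- nets.pinpoint(camera, query): "location" ([row, column] in pixels: a listed point, or the origin of a listed thing).
The state is a dict: "clock": time; "joints": joint angles; "joint_vel": joint speeds; "joint_efforts": joint torques, N m; "position": TCP position; "ee_rot": TCP orientation; "contact_force": force on the tool from outside, world axes, zero at the start; "wrist_torque": the same for the moment, N m; "gripper_width": finger opening in mm; "grasp_force": force on a finger pad.
Only numpy, scipy, OpenCV 4.12 (cv2) and the standard library are available. Lean on these libraries where they do the work, as an engineer would, in place of code of your own. Each camera call takes 0.05 s, during which the arm holds its last target. There are 200 camera calls.

## Working session

There is one attempt and no reset: what is moved stays moved. The work goes in short steps, Python scripts to look and compute and a tool call to move; the robot and the scene stay as the last step left them, time stands still between calls to the robot, and variables do not carry over. Pictures are saved under pics/ and viewed, at most 10 in all, crops included, and the job is handed in when it is done.

Besides the shell and the picture viewer there is one more tool, called after "Request:" as name([rows], argument=value, ...), one row to a line, values as JSON. apply_moves: Moves the arm, as the interface text tells. Its arguments: {"type":"object","properties":{"rows":{"type":"array"}},"required":["rows"]}

```bash
mkdir -p pics; cat > h.py <<'E'
import numpy as np, cv2
from bench import read_state, imaging, workorder, nets
def ray(im,loc):
    r,c=loc; d=np.array([(c-im['cx'])/im['fx'],(r-im['cy'])/im['fy'],1.])
    d=np.array(im['rotation']).reshape(3,3)@d; return np.array(im['xyz'],float),d/np.linalg.norm(d)
def atz(im,loc,z):
    o,d=ray(im,loc); return o+d*(z-o[2])/d[2]
def tri(rs):
    A=np.zeros((3,3));b=np.zeros(3)
    for o,d in rs:
        P=np.eye(3)-np.outer(d,d);A+=P;b+=P@o
    x=np.linalg.solve(A,b); return x,[round(float(np.linalg.norm((np.eye(3)-np.outer(d,d))@(x-o))),1) for o,d in rs]
def save(im,n): cv2.imwrite('pics/'+n+'.png',cv2.cvtColor(im['pixels'],cv2.COLOR_RGB2BGR))
E
python3 - <<'E'
from h import *
np.set_printoptions(precision=1,suppress=True)
ims={}
for c in ['side','top','wrist']:
    ims[c]=imaging.get_image(c); save(ims[c],c+'0'); print(c,ims[c]['xyz'],ims[c]['fx'])
a=[cv2.imread(f'pics/{c}0.png') for c in ims]
cv2.imwrite('pics/all0.png',cv2.resize(np.vstack([np.hstack(a[:2]),np.hstack([a[2],a[2]*0])]),(800,600)))
for q in ['stop_spot','lever_pivot','lever_post','former','counter','stop','tray','mould','jar','bowl']:
    rs=[]
    for c in ims:
        p=nets.pinpoint(c,q) if q!='stop' else nets.find_in(c,q)
        if p: print(q,c,[(np.round(x['location'],0),round(x['score'],2)) for x in p[:2]]); 
        if p and p[0]['score']>.4: rs.append(ray(ims[c],p[0]['location']))
    if len(rs)>1: print('   ->',*tri(rs))
s=read_state();print(s['position'],s['ee_rot'],s['gripper_width'])
E
```

```text
side [ 302.  -574.8  520.3] 449.33086975342553
top [546.   15.2 974.7] 466.23790625315604
wrist [269.5 567.5 372.8] 432.25651194446914
stop_spot side [(array([322., 291.]), 0.69)]Traceback (most recent call last):
  File "<stdin>", line 13, in <module>
  File "h.py", line 5, in ray
    d=np.array(im['rotation']).reshape(3,3)@d; return np.array(im['xyz'],float),d/np.linalg.norm(d)
      ~~~~~~~~~~~~~~~~~~~~~~~~~~~~~~~~^^^^^
ValueError: cannot reshape array of size 4 into shape (3,3)
```

Rotation is a quaternion.

```bash
sed -i "s/np.array(im\['rotation'\]).reshape(3,3)@d/Rotation.from_quat(im['rotation']).apply(d)/; 1a from scipy.spatial.transform import Rotation" h.py
python3 - <<'E'
from h import *
np.set_printoptions(precision=1,suppress=True)
ims={}
for c in ['side','top','wrist']: ims[c]=imaging.get_image(c)
for q in ['stop_spot','lever_pivot','lever_post','former','counter','stop','tray','mould','jar','bowl']:
    rs=[]
    for c in ims:
        p=nets.pinpoint(c,q) if q!='stop' else nets.find_in(c,q)
        if p: print(q,c,[(np.round(x['location'],0),round(x['score'],2)) for x in p[:2]]); 
        if p and p[0]['score']>.4: rs.append(ray(ims[c],p[0]['location']))
    if len(rs)>1: print('   ->',*tri(rs))
s=read_state();print(s['position'],s['ee_rot'],s['gripper_width'],s['clock'])
E
```

```text
stop_spot side [(array([321., 293.]), 0.91), (array([396., 330.]), 0.67)]
stop_spot top [(array([312., 389.]), 0.74), (array([188., 444.]), 0.51)]
   -> [ 468.7 -147.2   86.9] [0.7, 0.7]
lever_pivot side [(array([214., 238.]), 0.65)]
lever_pivot top [(array([289., 200.]), 0.96), (array([314., 387.]), 0.36)]
   -> [507.3 214.   65.8] [0.3, 0.3]
lever_post side [(array([190., 210.]), 0.6)]
lever_post top [(array([311., 162.]), 0.95)]
   -> [469.7 273.7 103.1] [1.0, 1.0]
former side [(array([393., 332.]), 0.62)]
former top [(array([300., 414.]), 0.83)]
   -> [ 489.9 -217.1   -0.2] [1.7, 1.7]
counter side [(array([239., 235.]), 0.72)]
counter top [(array([292., 202.]), 0.68)]
   -> [496.4 223.6   1.4] [2.3, 2.3]
stop side [(array([291., 289.]), 0.58)]
stop top [(array([303., 424.]), 0.62)]
   -> [ 473.3 -186.7  171.9] [20.8, 20.8]
tray side [(array([278., 440.]), 0.92)]
tray top [(array([158., 355.]), 0.75)]
   -> [785.4 -90.    2.9] [0.4, 0.4]
mould side [(array([225., 369.]), 0.79)]
mould top [(array([164., 252.]), 0.87), (array([185., 445.]), 0.59)]
   -> [766.9 125.7   8. ] [0.9, 0.9]
jar side [(array([365., 496.]), 0.79)]
jar top [(array([186., 444.]), 0.88)]
   -> [ 731.1 -283.4   -5.8] [0.7, 0.7]
bowl side [(array([202., 328.]), 0.69)]
bowl top [(array([310., 162.]), 0.19)]
[197.1 593.1 256.3] [ 1.  -0.2  0.   0. ] 85.3519561552697 1.85
```

View pics/all0.png

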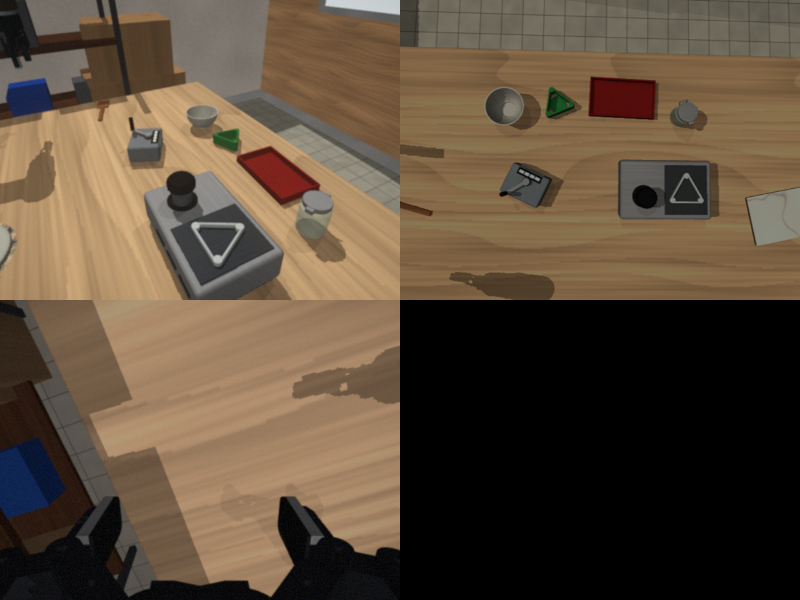

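The side view shows the button head at about row 288, col 290 and the lever post at row 190, col 210. The top view has the head at about row 314, col 392 and the post at row 311, col 162. The nets agree with the pictures, so next I measure the head from its dark blobs.

```bash
python3 - <<'E'
from h import *
np.set_printoptions(precision=2,suppress=True)
rs=[]
for c,(r,k) in {'side':(290,290),'top':(314,392)}.items():
    im=imaging.get_image(c); g=im['pixels'].max(2)
    print(c,g[r-40:r+45:6,k])
    m=(g<45).astype(np.uint8); n,l,st,ce=cv2.connectedComponentsWithStats(m)
    i=l[r,k]; print(st[i],ce[i]); rs.append((im,ce[i][::-1]))
    crop=cv2.resize(im['pixels'][r-50:r+50,k-60:k+60],None,fx=3.3,fy=3.3); mm=cv2.resize(m[r-50:r+50,k-60:k+60]*255,None,fx=3.3,fy=3.3)
    rs[-1]+=(np.hstack([cv2.cvtColor(crop,cv2.COLOR_RGB2BGR),cv2.cvtColor(mm,cv2.COLOR_GRAY2BGR)]),)
cv2.imwrite('pics/head.png',cv2.resize(np.vstack([r[2] for r in rs]),(720,600)))
print(tri([ray(a,b) for a,b,_ in rs]))
s=read_state();R=Rotation.from_quat(s['ee_rot']);print(R.as_matrix(),R.inv().apply(np.array([468.7,-147.2,256.3])-s['position']))
E
```

```text
side [196 183 199 196  58  37  38  38  38  32  33  55  53  55  33]
[ 268  275   47   63 1895] [290.46 303.01]
top [ 94  94  94  90   7   9   9  11   9  10  79  85  91 133 124]
[ 372  296   40   38 1181] [391.48 314.68]
(array([ 467.48, -146.48,  120.33]), [0.5, 0.5])
[[ 0.95 -0.32 -0.  ]
 [-0.32 -0.95 -0.  ]
 [-0.    0.   -1.  ]] [491.24 616.87   0.01]
```

View pics/head.png

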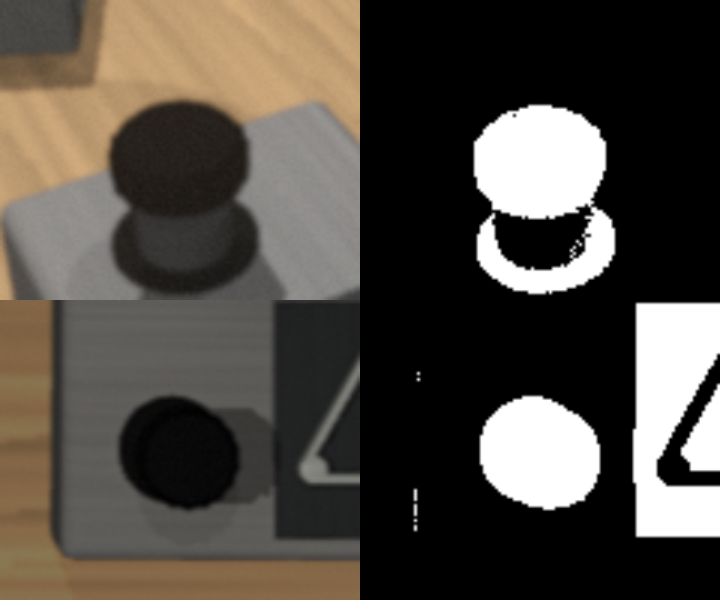

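The side crop shows the head at rows 273–312, cols 267–313. In the top crop the head disc is centred at about row 316, col 394, and a base ring shows up-left of it.

```bash
python3 - <<'E'
from h import *
np.set_printoptions(precision=1,suppress=True)
s=imaging.get_image('side');t=imaging.get_image('top')
print(tri([ray(s,(292.8-3,289.7)),ray(t,(316,394.4))]) , tri([ray(s,(289.7+3*0,289.7+0)),ray(t,(316,394.4))]))
# model-based: render cylinder silhouettes bbox
o=np.array([468.7,-147.2])
def proj(im,P):
    R=Rotation.from_quat(im['rotation']);q=R.inv().apply(P-np.array(im['xyz']));return np.c_[q[:,1]/q[:,2]*im['fy']+im['cy'],q[:,0]/q[:,2]*im['fx']+im['cx']]
a=np.linspace(0,2*np.pi,200)
from scipy.optimize import least_squares
def f(p):
    c=np.c_[p[0]+30*np.cos(a),p[1]+30*np.sin(a)]
    P=np.vstack([np.c_[c,0*a+p[2]],np.c_[c,0*a+p[2]-24]])
    u=proj(s,P);v=proj(t,P[:200])
    return np.r_[u.min(0)-[273.3,266.7],u.max(0)-[312.3,312.7],v.min(0)-[298.3,377],v.max(0)-[334,412]]
r=least_squares(f,[468,-147,150]);print(r.x,r.fun)
print(proj(t,np.array([[r.x[0],r.x[1],90.]])),proj(s,np.array([[r.x[0],r.x[1],90.]])))
E
```

```text
(array([ 467.4, -147.3,  143.8]), [0.4, 0.4]) (array([ 467.4, -147.3,  143.9]), [0.4, 0.4])
[ 468.  -145.9  150.7] [-2.3 -0.1  2.2  0.5  0.9  0.3 -0.5 -0.8]
[[313.2 388.1]] [[319.3 292.3]]
```

Request:
apply_moves([
  {"hand": -1,"delta_pos": [490,616.5,0],"yaw": 0},
  {"hand": -1,"delta_pos": [490,616.5,0],"yaw": 0},
  {"hand": -1,"delta_pos": [490,616.5,0],"yaw": 0},
  {"hand": -1,"delta_pos": [490,616.5,0],"yaw": 0},
  {"hand": -1,"delta_pos": [490,616.5,0],"yaw": 0},
  {"hand": -1,"delta_pos": [490,616.5,0],"yaw": 0},
  {"hand": -1,"delta_pos": [490,616.5,0],"yaw": 0},
  {"hand": -1,"delta_pos": [490,616.5,0],"yaw": 0},
  {"hand": -1,"delta_pos": [490,616.5,0],"yaw": 0},
  {"hand": -1,"delta_pos": [490,616.5,0],"yaw": 0},
  {"hand": -1,"delta_pos": [490,616.5,0],"yaw": 0},
  {"hand": -1,"delta_pos": [490,616.5,0],"yaw": 0},
])

```text
clock: 3.05
position: [368.9, 121.7, 256.9]
ee_rot: [0.987, -0.159, 0.001, -0.001]
contact_force: [1.3, 1.2, 0.6]
gripper_width: -0.1
grasp_force: 0.0
```

Request:
apply_moves([
  {"hand": -1,"delta_pos": [178,223.5,0],"yaw": 0},
  {"hand": -1,"delta_pos": [178,223.5,0],"yaw": 0},
  {"hand": -1,"delta_pos": [178,223.5,0],"yaw": 0},
  {"hand": -1,"delta_pos": [178,223.5,0],"yaw": 0},
  {"hand": -1,"delta_pos": [178,223.5,0],"yaw": 0},
  {"hand": -1,"delta_pos": [178,223.5,0],"yaw": 0},
  {"hand": -1,"delta_pos": [178,223.5,0],"yaw": 0},
  {"hand": -1,"delta_pos": [178,223.5,40],"yaw": 0},
  {"hand": -1,"delta_pos": [178,223.5,55],"yaw": 0},
  {"hand": -1,"delta_pos": [178,223.5,55],"yaw": 0},
  {"hand": -1,"delta_pos": [178,223.5,55],"yaw": 0},
])

```text
clock: 3.97
position: [467.2, -145.0, 201.2]
ee_rot: [0.987, -0.16, -0.001, 0.0]
contact_force: [0.6, 0.6, 0.1]
gripper_width: -0.3
grasp_force: 0.0
```

```bash
python3 - <<'E'
from h import *
for c in ['side','wrist']: save(imaging.get_image(c),c+'1')
a,b=cv2.imread('pics/side1.png'),cv2.imread('pics/wrist1.png')
cv2.imwrite('pics/v1.png',np.hstack([cv2.resize(a[200:380,180:420],(400,300)),cv2.resize(b,(400,300))]))
E
```

```text
(no output)
```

View pics/v1.png

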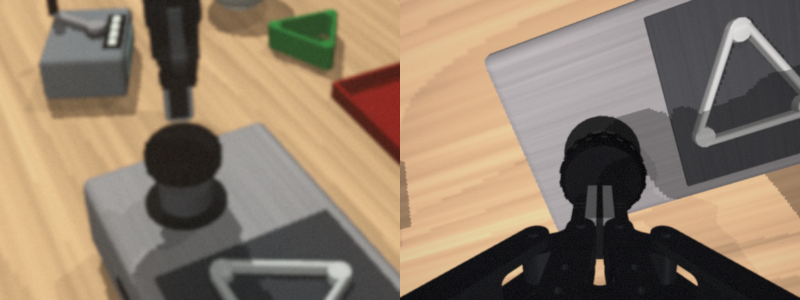

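The closed fingertips hang directly above the head centre in both views. I descend in steps to feel for the head.

Request:
apply_moves([
  {"hand": -1,"delta_pos": [0,1,8],"yaw": 0},
  {"hand": -1,"delta_pos": [0,1,13],"yaw": 0},
  {"hand": -1,"delta_pos": [0,1,18],"yaw": 0},
  {"hand": -1,"delta_pos": [0,1,18],"yaw": 0},
  {"hand": -1,"delta_pos": [0,1,18],"yaw": 0},
])

```text
clock: 4.48
position: [466.9, -145.5, 183.1]
ee_rot: [0.987, -0.16, -0.0, 0.0]
contact_force: [0.5, -0.3, -0.6]
gripper_width: 0.2
grasp_force: 0.0
```

Request:
apply_moves([
  {"hand": -1,"delta_pos": [0,0,2],"yaw": 0},
  {"hand": -1,"delta_pos": [0,0,4],"yaw": 0},
  {"hand": -1,"delta_pos": [0,0,4],"yaw": 0},
  {"hand": -1,"delta_pos": [0,0,4],"yaw": 0},
])

```text
clock: 4.82
position: [467.0, -145.7, 179.2]
ee_rot: [0.987, -0.16, -0.0, 0.0]
contact_force: [0.3, -0.4, 0.1]
gripper_width: -0.0
grasp_force: 0.0
```

Request:
apply_moves([
  {"hand": -1,"delta_pos": [0,0,2],"yaw": 0},
  {"hand": -1,"delta_pos": [0,0,3],"yaw": 0},
  {"hand": -1,"delta_pos": [0,0,3],"yaw": 0},
  {"hand": -1,"delta_pos": [0,0,3],"yaw": 0},
])

```text
clock: 5.15
position: [467.4, -145.7, 177.0]
ee_rot: [0.987, -0.16, 0.001, 0.0]
contact_force: [-0.5, 0.7, 4.4]
gripper_width: 0.1
grasp_force: 2.3
```

Request:
apply_moves([
  {"hand": -1,"delta_pos": [0,0,2],"yaw": 0},
  {"hand": -1,"delta_pos": [0,0,3],"yaw": 0},
  {"hand": -1,"delta_pos": [0,0,3],"yaw": 0},
  {"hand": -1,"delta_pos": [0,0,3],"yaw": 0},
])

```text
clock: 5.48
position: [467.6, -145.8, 174.6]
ee_rot: [0.987, -0.159, 0.001, 0.0]
contact_force: [-1.4, 0.8, 8.9]
gripper_width: -0.1
grasp_force: 4.1
```

Request:
apply_moves([
  {"hand": -1,"delta_pos": [0,0,2],"yaw": 0},
  {"hand": -1,"delta_pos": [0,0,4],"yaw": 0},
  {"hand": -1,"delta_pos": [0,0,4],"yaw": 0},
  {"hand": -1,"delta_pos": [0,0,4],"yaw": 0},
])

```text
clock: 5.82
position: [467.5, -145.7, 170.0]
ee_rot: [0.987, -0.16, 0.001, 0.0]
contact_force: [-0.8, -0.2, 5.0]
gripper_width: -0.1
grasp_force: 2.5
```

Request:
apply_moves([
  {"hand": -1,"delta_pos": [0,0,2],"yaw": 0},
  {"hand": -1,"delta_pos": [0,0,4],"yaw": 0},
  {"hand": -1,"delta_pos": [0,0,4],"yaw": 0},
  {"hand": -1,"delta_pos": [0,0,4],"yaw": 0},
])

```text
clock: 6.15
position: [467.4, -145.8, 166.0]
ee_rot: [0.987, -0.16, 0.001, 0.0]
contact_force: [-1.0, 0.8, 6.0]
gripper_width: -0.1
grasp_force: 3.3
```

Request:
apply_moves([
  {"hand": -1,"delta_pos": [0,0,1],"yaw": 0},
  {"hand": -1,"delta_pos": [0,0,3],"yaw": 0},
  {"hand": -1,"delta_pos": [0,0,3],"yaw": 0},
  {"hand": -1,"delta_pos": [0,0,3],"yaw": 0},
])

```text
clock: 6.48
position: [467.5, -145.7, 163.1]
ee_rot: [0.987, -0.159, 0.001, 0.0]
contact_force: [-1.4, 1.0, 8.5]
gripper_width: 0.0
grasp_force: 3.8
```

Request:
apply_moves([
  {"hand": -1,"delta_pos": [0,0,1],"yaw": 0},
  {"hand": -1,"delta_pos": [0,0,2],"yaw": 0},
  {"hand": -1,"delta_pos": [0,0,2],"yaw": 0},
  {"hand": -1,"delta_pos": [0,0,2],"yaw": 0},
])

```text
clock: 6.82
position: [467.6, -145.8, 161.8]
ee_rot: [0.987, -0.159, 0.001, 0.0]
contact_force: [-2.0, 0.7, 10.6]
gripper_width: 0.1
grasp_force: 5.6
```

Request:
apply_moves([
  {"hand": -1,"delta_pos": [0,0,1],"yaw": 0},
  {"hand": -1,"delta_pos": [0,0,2],"yaw": 0},
  {"hand": -1,"delta_pos": [0,0,2],"yaw": 0},
  {"hand": -1,"delta_pos": [0,0,2],"yaw": 0},
])

```text
clock: 7.15
position: [467.8, -145.9, 160.8]
ee_rot: [0.987, -0.159, 0.001, 0.0]
contact_force: [-4.0, 1.8, 16.8]
gripper_width: -0.3
grasp_force: 8.3
```

Request:
apply_moves([
  {"hand": -1,"delta_pos": [0,0,-5],"yaw": 0},
  {"hand": -1,"delta_pos": [0,0,-20],"yaw": 0},
  {"hand": -1,"delta_pos": [0,0,-40],"yaw": 0},
  {"hand": 1,"delta_pos": [0,0,-40],"yaw": 0},
  {"hand": 1,"delta_pos": [0,0,-40],"yaw": 0},
  {"hand": 1,"delta_pos": [0,0,-40],"yaw": 0},
  {"hand": 1,"delta_pos": [0,0,-40],"yaw": 0},
  {"hand": 1,"delta_pos": [0,0,-40],"yaw": 0},
  {"hand": 1,"delta_pos": [0,0,-40],"yaw": 0},
  {"hand": 1,"delta_pos": [0,0,-40],"yaw": 0},
])

```text
clock: 7.98
position: [466.8, -145.6, 197.8]
ee_rot: [0.987, -0.16, -0.001, 0.0]
contact_force: [0.4, -0.1, -0.4]
gripper_width: 83.3
grasp_force: 0.0
```

```bash
python3 - <<'E'
from h import *
for c in ['side','wrist']: save(imaging.get_image(c),c+'2')
a,b=cv2.imread('pics/side2.png'),cv2.imread('pics/wrist2.png')
cv2.imwrite('pics/v2.png',np.hstack([cv2.resize(a[200:380,180:420],(400,300)),cv2.resize(b,(400,300))]))
E
```

```text
(no output)
```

View pics/v2.png

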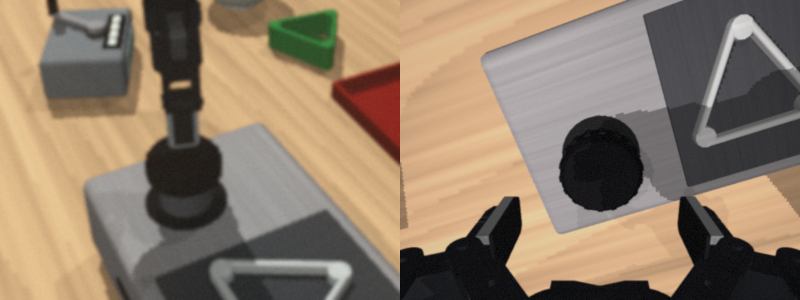

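The head sits about 10 px lower in the side crop and the open fingers straddle it, centred at x≈600 in the wrist half, so it has latched. I check joint 6 before gripping.

```bash
python3 -c "
from h import *
print(np.round(read_state()['joints'],3))"
```

```text
[ 0.031  0.209 -0.403 -0.    -0.959  1.219]
```

Request:
apply_moves([
  {"hand": 1,"delta_pos": [0,0,20],"yaw": 0.12},
  {"hand": 1,"delta_pos": [0,0,20],"yaw": 0.12},
  {"hand": 1,"delta_pos": [0,0,20],"yaw": 0.0},
  {"hand": 1,"delta_pos": [0,0,20],"yaw": 0.0},
])

```text
clock: 8.42
position: [466.9, -145.7, 178.4]
ee_rot: [0.988, -0.157, -0.0, 0.0]
contact_force: [0.7, -0.3, 0.2]
gripper_width: 85.5
grasp_force: 0.0
```

```bash
python3 -c "
from h import *
print(np.round(read_state()['joints'],3))"
```

```text
[ 0.031  0.232 -0.43   0.    -0.909  1.224]
```

Request:
apply_moves([
  {"hand": 1,"delta_pos": [1,0,15],"yaw": 0},
  {"hand": 1,"delta_pos": [1,0,30],"yaw": 0},
  {"hand": 1,"delta_pos": [1,0,44],"yaw": 0},
  {"hand": 1,"delta_pos": [1,0,44],"yaw": 0},
  {"hand": 1,"delta_pos": [1,0,44],"yaw": 0},
])

```text
clock: 8.83
position: [467.8, -146.0, 134.4]
ee_rot: [0.987, -0.16, -0.001, 0.0]
contact_force: [0.6, 0.9, 0.8]
gripper_width: 85.2
grasp_force: 0.0
```

Request:
apply_moves([
  {"hand": -1,"delta_pos": [0,0,0],"yaw": 0},
  {"hand": -1,"delta_pos": [0,0,0],"yaw": 0},
  {"hand": -1,"delta_pos": [0,0,0],"yaw": 0},
  {"hand": -1,"delta_pos": [0,0,0],"yaw": 0},
  {"hand": -1,"delta_pos": [0,0,0],"yaw": 0},
  {"hand": -1,"delta_pos": [0,0,0],"yaw": 0},
])

```text
clock: 9.33
position: [468.5, -146.6, 135.8]
ee_rot: [0.987, -0.16, 0.001, 0.0]
contact_force: [-1.7, -3.8, 5.7]
gripper_width: 58.7
grasp_force: 63.0
```

Request:
apply_moves([
  {"hand": -1,"delta_pos": [0,0,0],"yaw": 0.12},
  {"hand": -1,"delta_pos": [0,0,0],"yaw": 0.24},
  {"hand": -1,"delta_pos": [0,0,0],"yaw": 0.36},
  {"hand": -1,"delta_pos": [0,0,0],"yaw": 0.48},
  {"hand": -1,"delta_pos": [0,0,0],"yaw": 0.6},
  {"hand": -1,"delta_pos": [0,0,0],"yaw": 0.72},
  {"hand": -1,"delta_pos": [0,0,0],"yaw": 0.84},
  {"hand": -1,"delta_pos": [0,0,0],"yaw": 0.96},
  {"hand": -1,"delta_pos": [0,0,0],"yaw": 1.06},
  {"hand": -1,"delta_pos": [0,0,0],"yaw": 1.06},
  {"hand": -1,"delta_pos": [0,0,0],"yaw": 1.06},
])

```text
clock: 10.25
position: [467.8, -147.4, 135.8]
ee_rot: [0.771, -0.636, 0.001, 0.001]
contact_force: [-3.2, -7.0, 5.8]
gripper_width: 58.5
grasp_force: 63.4
```

Request:
apply_moves([
  {"hand": -1,"delta_pos": [0,0,-3],"yaw": 0},
  {"hand": -1,"delta_pos": [0,0,-6],"yaw": 0},
  {"hand": -1,"delta_pos": [0,0,-9],"yaw": 0},
  {"hand": -1,"delta_pos": [0,0,-10],"yaw": 0},
  {"hand": -1,"delta_pos": [0,0,-10],"yaw": 0},
  {"hand": -1,"delta_pos": [0,0,-10],"yaw": 0},
])

```text
clock: 10.75
position: [467.8, -147.4, 145.3]
ee_rot: [0.771, -0.636, 0.001, 0.001]
contact_force: [-1.5, -7.7, 2.9]
gripper_width: 58.3
grasp_force: 63.8
```

Request:
apply_moves([
  {"hand": 1,"delta_pos": [0,0,0],"yaw": 0},
  {"hand": 1,"delta_pos": [0,0,0],"yaw": 0},
  {"hand": 1,"delta_pos": [0,0,0],"yaw": 0},
  {"hand": 1,"delta_pos": [0,0,0],"yaw": 0},
  {"hand": 1,"delta_pos": [0,0,0],"yaw": 0},
  {"hand": 1,"delta_pos": [0,0,0],"yaw": 0},
  {"hand": 1,"delta_pos": [0,0,-30],"yaw": 0},
  {"hand": 1,"delta_pos": [0,0,-60],"yaw": 0},
  {"hand": 1,"delta_pos": [0,0,-70],"yaw": 0},
  {"hand": 1,"delta_pos": [0,0,-70],"yaw": 0},
  {"hand": 1,"delta_pos": [0,0,-70],"yaw": 0},
  {"hand": 1,"delta_pos": [0,0,-70],"yaw": 0},
])

```text
clock: 11.75
position: [467.1, -145.7, 213.1]
ee_rot: [0.771, -0.637, -0.001, 0.001]
contact_force: [-0.7, -0.2, 1.0]
gripper_width: 85.5
grasp_force: 0.0
```

```bash
python3 - <<'E'
from h import *
for c in ['side','wrist']: save(imaging.get_image(c),c+'3')
a,b=cv2.imread('pics/side3.png'),cv2.imread('pics/side0.png')
cv2.imwrite('pics/v3.png',np.hstack([cv2.resize(x[200:380,180:420],(400,300)) for x in(a,b)]))
s=read_state();R=Rotation.from_quat(s['ee_rot']);print(R.as_matrix().round(3),s['joints'])
piv=np.array([507.3,214.0]);post=np.array([469.7,273.7])
for c in ['side','top']:
    im=imaging.get_image(c)
    for q,z in(('lever_post',108),('lever_pivot',62)):
        p=nets.pinpoint(c,q)
        if p: print(c,q,p[0],atz(im,p[0]['location'],z))
E
```

```text
[[ 0.189 -0.982 -0.003]
 [-0.982 -0.189  0.   ]
 [-0.001  0.003 -1.   ]] [ 2.98108998e-02  1.94750612e-01 -3.79654523e-01 -3.70175459e-04
 -9.99412079e-01  1.60234305e-01]
side lever_post {'location': [188.4, 211.5], 'score': 0.67} [472.9905181  267.40757069 108.        ]
side lever_pivot {'location': [213.7, 236.4], 'score': 0.65} [505.31038588 222.13732268  62.        ]
top lever_post {'location': [309.4, 160.6], 'score': 0.87} [471.52056516 274.8475608  108.        ]
top lever_pivot {'location': [287.3, 203.7], 'score': 0.6} [510.94543719 207.70974958  62.        ]
```

View pics/v3.png

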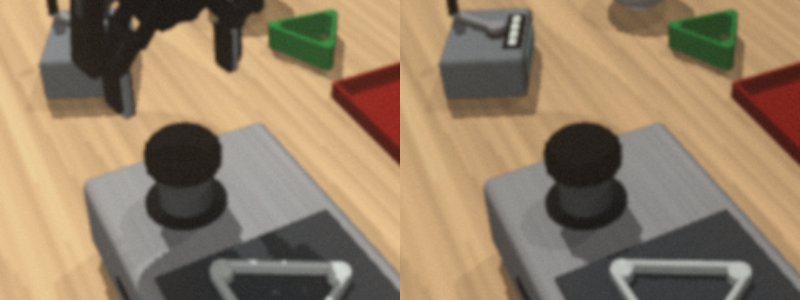

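The head is fully back up, with its top at the same row as in the start picture. Next is the lever.

Request:
apply_moves([
  {"hand": -1,"delta_pos": [-443.5,-105.5,0],"yaw": 0.6},
  {"hand": -1,"delta_pos": [-443.5,-105.5,0],"yaw": 0.6},
  {"hand": -1,"delta_pos": [-443.5,-105.5,0],"yaw": 0.6},
  {"hand": -1,"delta_pos": [-443.5,-105.5,0],"yaw": 0.6},
  {"hand": -1,"delta_pos": [-443.5,-105.5,0],"yaw": 0.6},
  {"hand": -1,"delta_pos": [-443.5,-105.5,0],"yaw": 0.6},
  {"hand": -1,"delta_pos": [-443.5,-105.5,0],"yaw": 0.6},
  {"hand": -1,"delta_pos": [-443.5,-105.5,0],"yaw": 0.6},
  {"hand": -1,"delta_pos": [-443.5,-105.5,0],"yaw": 0.6},
  {"hand": -1,"delta_pos": [-443.5,-105.5,0],"yaw": 0.6},
  {"hand": -1,"delta_pos": [-443.5,-105.5,0],"yaw": 0.6},
  {"hand": -1,"delta_pos": [-443.5,-105.5,0],"yaw": 0.6},
])

```text
clock: 13.15
position: [487.7, 313.2, 214.1]
ee_rot: [-0.549, 0.836, 0.0, 0.0]
contact_force: [0.7, -0.7, -0.4]
gripper_width: -0.0
grasp_force: 0.0
```

Request:
apply_moves([
  {"hand": -1,"delta_pos": [0,0,0],"yaw": 0},
  {"hand": -1,"delta_pos": [0,0,0],"yaw": 0},
])

```text
clock: 13.32
position: [487.4, 310.8, 213.5]
ee_rot: [-0.549, 0.836, -0.0, -0.001]
contact_force: [-0.9, -1.1, 0.4]
gripper_width: -0.1
grasp_force: 0.0
```

```bash
python3 - <<'E'
from h import *
np.set_printoptions(precision=1,suppress=True)
rs={}
for c in ['wrist','top']:
    im=imaging.get_image(c); save(im,c+'4')
    for q,z in(('lever_post',108),('lever_pivot',62)):
        for p in nets.pinpoint(c,q)[:1]:
            print(c,q,p,atz(im,p['location'],z)); rs.setdefault(q,[]).append(ray(im,p['location']))
for q in rs:
    if len(rs[q])>1: print(q,tri(rs[q]))
a,b=cv2.imread('pics/top4.png'),cv2.imread('pics/wrist4.png')
cv2.imwrite('pics/v4.png',np.hstack([cv2.resize(a[220:370,100:300],(400,300)),cv2.resize(b,(400,300))]))
s=read_state();print(s['position'],Rotation.from_quat(s['ee_rot']).as_matrix())
E
```

```text
wrist lever_post {'location': [170.0, 320.4], 'score': 0.85} [469.9 270.4 108. ]
wrist lever_pivot {'location': [88.7, 227.5], 'score': 0.69} [503.8 211.1  62. ]
top lever_post {'location': [310.5, 160.4], 'score': 0.95} [469.5 275.1 108. ]
top lever_pivot {'location': [288.1, 200.5], 'score': 0.57} [509.3 213.8  62. ]
lever_post (array([470. , 269. , 125.1]), [1.4, 1.4])
lever_pivot (array([506.7, 212.5,  59.9]), [3.0, 3.0])
[487.9 308.3 214.6] [[-0.4 -0.9  0. ]
 [-0.9  0.4  0. ]
 [-0.  -0.  -1. ]]
```

View pics/v4.png

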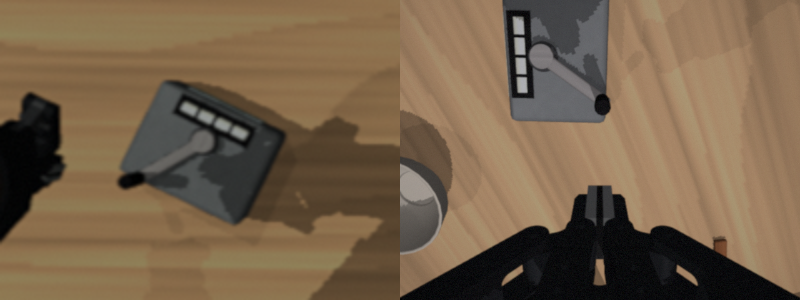

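The wrist view shows the post at (603,103), straight ahead of the shut fingers, with the bowl well clear at left. I descend behind the post, then push it round its arc.

Request:
apply_moves([
  {"hand": -1,"delta_pos": [0,0,40],"yaw": 0},
  {"hand": -1,"delta_pos": [0,0,80],"yaw": 0},
  {"hand": -1,"delta_pos": [0,0,106],"yaw": 0},
  {"hand": -1,"delta_pos": [0,0,106],"yaw": 0},
  {"hand": -1,"delta_pos": [10,0,106],"yaw": 0},
  {"hand": -1,"delta_pos": [18,0,106],"yaw": 0},
  {"hand": -1,"delta_pos": [18,0,106],"yaw": 0},
])

```text
clock: 14.2
position: [480.7, 292.0, 110.6]
ee_rot: [-0.548, 0.837, 0.0, 0.001]
contact_force: [-0.6, 0.0, -0.1]
gripper_width: -0.1
grasp_force: 0.0
```

Request:
apply_moves([
  {"hand": -1,"delta_pos": [6,0,0],"yaw": 0},
  {"hand": -1,"delta_pos": [15,5,0],"yaw": 0},
  {"hand": -1,"delta_pos": [24,9,0],"yaw": 0},
  {"hand": -1,"delta_pos": [34,11.5,0],"yaw": 0},
  {"hand": -1,"delta_pos": [45,12.5,0],"yaw": 0},
  {"hand": -1,"delta_pos": [56,11,0],"yaw": 0},
  {"hand": -1,"delta_pos": [66,9,0],"yaw": 0},
  {"hand": -1,"delta_pos": [74,6,0],"yaw": 0},
  {"hand": -1,"delta_pos": [80,3,0],"yaw": 0},
  {"hand": -1,"delta_pos": [84,0.5,0],"yaw": 0},
  {"hand": -1,"delta_pos": [84,0.5,0],"yaw": 0},
  {"hand": -1,"delta_pos": [84,0.5,0],"yaw": 0},
])

```text
clock: 15.2
position: [447.4, 216.1, 108.5]
ee_rot: [-0.548, 0.836, -0.0, 0.001]
contact_force: [-0.0, 2.4, 0.6]
gripper_width: -0.1
grasp_force: 1.6
```

```bash
python3 - <<'E'
from h import *
for c in ['wrist','top']: save(imaging.get_image(c),c+'5')
a,b=cv2.imread('pics/top5.png'),cv2.imread('pics/wrist5.png')
cv2.imwrite('pics/v5.png',np.hstack([cv2.resize(a[220:370,100:300],(400,300)),cv2.resize(b,(400,300))]))
E
```

```text
(no output)
```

View pics/v5.png

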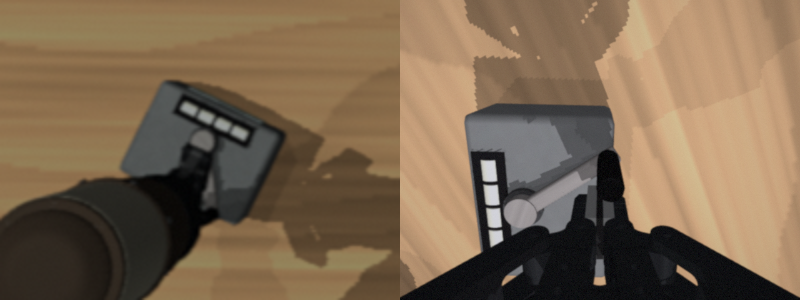

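The post has swung to the far side, just ahead of the fingers. I push on until the force shows the stop.

Request:
apply_moves([
  {"hand": -1,"delta_pos": [2,-1,0],"yaw": 0},
  {"hand": -1,"delta_pos": [4,-2,0],"yaw": 0},
  {"hand": -1,"delta_pos": [4,-2,0],"yaw": 0},
  {"hand": -1,"delta_pos": [4,-2,0],"yaw": 0},
])

```text
clock: 15.63
position: [448.5, 215.0, 108.9]
ee_rot: [-0.549, 0.836, 0.001, 0.004]
contact_force: [-0.5, 11.8, -1.3]
gripper_width: 0.0
grasp_force: 5.2
```

Request:
apply_moves([
  {"hand": -1,"delta_pos": [2,-1,0],"yaw": 0},
  {"hand": -1,"delta_pos": [3,-2,0],"yaw": 0},
  {"hand": -1,"delta_pos": [3,-2,0],"yaw": 0},
  {"hand": -1,"delta_pos": [3,-2,0],"yaw": 0},
])

```text
clock: 15.97
position: [451.1, 212.3, 109.8]
ee_rot: [-0.549, 0.836, 0.001, 0.006]
contact_force: [4.2, 10.2, 0.9]
gripper_width: 0.1
grasp_force: 4.4
```

The 11.8 N reading confirms the lever is on its stop. I follow it back along the arc, then lift clear.

Request:
apply_moves([
  {"hand": -1,"delta_pos": [-11,6.5,0],"yaw": 0},
  {"hand": -1,"delta_pos": [-25,12.5,0],"yaw": 0},
  {"hand": -1,"delta_pos": [-41,15.5,0],"yaw": 0},
  {"hand": -1,"delta_pos": [-57,15,0],"yaw": 0},
  {"hand": -1,"delta_pos": [-72,10,0],"yaw": 0},
  {"hand": -1,"delta_pos": [-86,4,0],"yaw": 0},
  {"hand": -1,"delta_pos": [-105,3.5,0],"yaw": 0},
  {"hand": -1,"delta_pos": [-125,3.5,0],"yaw": 0},
  {"hand": -1,"delta_pos": [-125,3.5,-40],"yaw": 0},
  {"hand": -1,"delta_pos": [-125,3.5,-80],"yaw": 0},
  {"hand": -1,"delta_pos": [-125,3.5,-120],"yaw": 0},
  {"hand": -1,"delta_pos": [-125,3.5,-120],"yaw": 0},
])

```text
clock: 16.97
position: [497.1, 325.5, 236.3]
ee_rot: [-0.549, 0.836, -0.0, 0.006]
contact_force: [0.5, 1.0, 1.5]
gripper_width: -0.1
grasp_force: 0.0
```

Request:
apply_moves([
  {"hand": -1,"delta_pos": [0,0,0],"yaw": 0},
  {"hand": -1,"delta_pos": [0,0,0],"yaw": 0},
  {"hand": -1,"delta_pos": [0,0,0],"yaw": 0},
  {"hand": -1,"delta_pos": [0,0,0],"yaw": 0},
  {"hand": -1,"delta_pos": [0,0,0],"yaw": 0},
  {"hand": -1,"delta_pos": [0,0,0],"yaw": 0},
])

```text
clock: 17.47
position: [493.9, 323.8, 227.3]
ee_rot: [-0.548, 0.836, -0.0, -0.001]
contact_force: [0.7, -0.1, 0.3]
gripper_width: -0.4
grasp_force: 0.0
```

```bash
python3 - <<'E'
from h import *
for c in ['side','top']: save(imaging.get_image(c),c+'6')
a,b=cv2.imread('pics/side6.png'),cv2.imread('pics/top6.png')
cv2.imwrite('pics/v6.png',np.hstack([cv2.resize(x,(400,300)) for x in (a[200:380,180:420],b[220:370,100:300])]))
E
```

```text
(no output)
```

View pics/v6.png

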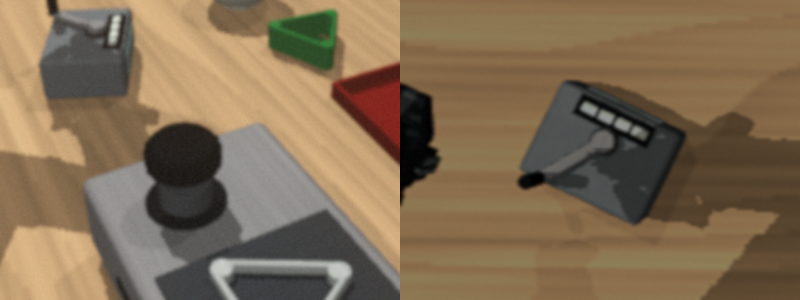

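The lever is home, with its post at the same spot as before (≈(530,180) in the crop). The head is up and the arm is clear, so I hand the job in.

```bash
python3 -c "
from h import *
print(workorder.job_done())"
```

```text
the job is handed in; nothing more can be done
None
```

I handed the job in; no verdict came back. The stop button latched, released on the clockwise turn and came fully back up, the lever reached its stop and sprang home, and the arm touched none of the tray, mould, jar or bowl.

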